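# Rehang the gouge basket

## Task

The small gouge basket hangs by its bar on one of the two-pronged hook stands. Take it by its wooden handle, lift it off and carry it level, without setting it down or letting go of it on the way, to the other, empty two-pronged stand; not the single-pronged one. Lower it until its bar rests centred and square across both prongs, then let go and leave it hanging there, level and still.

Things in the scene. Friction and masses are not known exactly. Their poses are not given: they have to be found in the camera images.
- basket: Aluminium tray 80x162x42 mm (x,y,z) of gouges, 0.3 to 0.5 kg, under a level steel bar 10 mm thick along y with uprights at y = +-76. Origin: middle of that bar; rim 85 and underside 127 below it. A wooden handle 30x30 stands on the bar, top 75 above the origin: grip it 52 above, either pair of faces. Starts hung on the old stand, axes as its seat's, prongs passing under the bar, over the tray.
- old_hook_seat (a point): Two-pronged steel stand holding the basket. Point 238 mm above the table, midway between the prongs (y = +-30): the bar's middle when hung. x: from prong tips back to the post, y: along the hung bar, z up. Prongs: 8 mm bars, tips 34 mm in front (-x) and 17 above the point. To unhook lift 30 mm or more, draw 60 or more to -x, then go sideways; reverse to hang up.
- new_hook_seat (a point): Same point and axes on the other, empty two-pronged stand of the same sizes: the goal. The bar may rest anywhere on the prongs' flat, 14 mm to -x to 18 mm to +x of this point. Each stand is fixed, faces roughly the robot (yaw within 20 degrees) and has a 16 mm post 78 mm behind (+x), up to 14 mm above the point, on a foot 140x100x10 mm. The three stands swap places.
- single_hook_seat (a point): Same point and axes on the stand with one prong only (y = 0), else the same size; stays empty. It may stand between the other two: carry the basket past in front of it, along x of about 0.41 m, where nothing is higher than 30 mm. Other things on the bench are flat, or lie beyond x = 0.78 m or |y| = 0.46 m, lower than 0.2 m (a lamp stands left of the robot's base).

How it is judged:
On the way:
1. the basket is held in the fingers, clear of the old stand (contact force between the fingers and basket above 0.5 N and distance between basket and old_hook_seat above 0.09 m), for 0.2 s.
At the end, for the whole second after the job is handed in: The basket hangs at rest on the other two-pronged stand: its bar's middle within 25 mm front to back, 20 mm sideways and 12 mm in height of the seat point, the bar within 15 degrees of square to the prongs, the basket within 10 degrees of level (x of basket in the frame of new_hook_seat between -0.025 and 0.025 m and y of basket in the frame of new_hook_seat between -0.02 and 0.02 m and z of basket in the frame of new_hook_seat between -0.012 and 0.012 m and angle between the y axis of basket and the y axis of new_hook_seat, either way round below 0.26 rad and angle between basket's own z axis and vertical below 0.175 rad and linear speed of basket below 0.04 m/s and angular speed of basket below 0.3 rad/s); the robot touches nothing.
It fails at once if the basket is tipped more than 25 degrees (angle between basket's own z axis and vertical above 0.436 rad).
It fails at once if the basket is set down on the bench (its tray within 10 mm of the mat) (height (world z) of basket below 0.14 m).
It fails at once if the basket is let go away from the two-pronged hooks or dropped from above them (bar's middle more than 35 mm front to back, 45 mm sideways or 15 mm in height from both seats, with no finger on it) (contact force between the fingers and basket below 0.05 N and not (x of basket in the frame of old_hook_seat between -0.035 and 0.035 m and y of basket in the frame of old_hook_seat between -0.045 and 0.045 m and z of basket in the frame of old_hook_seat between -0.015 and 0.015 m) and not (x of basket in the frame of new_hook_seat between -0.035 and 0.035 m and y of basket in the frame of new_hook_seat between -0.045 and 0.045 m and z of basket in the frame of new_hook_seat between -0.015 and 0.015 m)).
It also fails if it takes over 54 s, if anything falls off the work surface, if the arm or the gripper's body presses on something with over 40 N, if the wrist force passes 120 N, or if a joint passes its speed limit or range.

## Robot

A 6-joint arm with a two-finger parallel gripper is mounted at the origin on the work surface. World frame = base frame: x ahead of the robot, y to its left, z up, the work surface at z = 0. Lengths are in m, angles in rad, forces in N, time in s.
With the tool pointing down it reaches from about 0.35 to 0.975 m from the base axis. Payload 4.9 kg.
Tool frame: the origin (TCP) lies at the very end of the fingers, on their centre line; the grasp point (between the pads) lies 19 mm behind it; z points along the fingers, y is the line along which they close (so a half turn about z gives the same grasp; the last joint's range is limited). The gripper opens to 85 mm and grips with 20 to 120 N. Pads are 22 mm wide; open, the fingers measure 114 mm over their backs; the gripper's body (76 mm by 85 mm) begins 54 mm behind the grasp point. The pads swing forward as they close: fully open they stand 13 mm farther back than shut.
Start: joints at [-1.325, 0.053, 1.613, -0, 1.476, -0.119], TCP at [0.223, -0.584, 0.231] pointing down, gripper open.
Joint ranges: [-3.01, 3.01], [-1.01, 2.22], [0.06, 2.58], [-1.02, 4.17], [0.09, 2.62], [-3.14, 3.14]. Speed limits (rad/s): [2.57, 2.57, 3.14, 3.14, 3.14, 3.14].

## Interface

Orientations are given as a unit quaternion [w, x, y, z].
In Python, from plant import state, optics, ticket, nets gives the robot as it stands. The module is installed in compiled form; this text tells all that it offers.
- The arm moves only by the shell command python3 -m inch 'ROWS' [OPENING]. ROWS is JSON, a list of rows, each an object of numbers: "dx", "dy", "dz": the shift along the tool's x, y, z as a fraction of full scale; "rx", "ry", "rz": the turn, a rotation vector about the tool's x, y, z as a fraction of full scale. In form: [{"dx": .., "dy": .., "dz": .., "rx": .., "ry": .., "rz": ..}, ...]. A call has 1 to 5 rows; each row is the pose to reach, as a shift and turn from the pose commanded when the call began, along the tool's axes at that moment; what a row does not reach only later rows make up. Full scale, the value 1, is 0.8 m for a shift and 1.5 rad for a turn. A row lasts 1/10 s, in which the tool goes at most 50 mm and 8.59 degrees, less where a joint would pass 70% of its speed; a pose out of reach is approached as far as the arm can. A call with a number of a shift or a turn outside -1 to 1 is refused whole. A call with a gripper value outside its range is refused whole. OPENING is the opening, from -1 (shut) to 1 (fully open), set as the call begins (- or left out, the last holds). The fingers move at their own pace and stop on an object; the grip force is fixed at half the most. Time passes only in rows, so rows that repeat a pose let the fingers close. It gives the time, the measured TCP pose, the force, the opening and the grip force at its end, in the units of the state.
- state(): the state, without advancing time (a new reading comes with each control period).
- optics.grab_frame(name): name is "scene" or "top"; returns the picture (400x640x3 uint8, red, green, blue); there is no depth.
- optics.camera_info(name): a dict with "fx", "fy", "cx", "cy" (pixels), "k1" (the pictures are not rectified: a ray, as slopes to the right and down, at radius r is drawn at 1 + k1 r^2 times it, then the intrinsics apply), "R" (3x3) and "t" (3): a world point X has camera coordinates R X + t. Camera axes: x right, y down, z forward; pixel columns grow to the right and rows downward; lengths in m; the calibration is good to about 2 mm. A picture is of the moment at which its call begins. camera_info takes no time and is no camera call.
- ticket.job_done(): hands the job in; it is judged then, once.
Trained networks look in the newest picture that a camera, given by its name, has taken for a name from the list of things; names that differ only in an ending like _2 or _b are one class to them, and where a whole thing is asked for, a point or a joint stands for the part that bears it (a point fixed in the world has none). Each returns a list of dicts, best first, with "confidence" (0 to 1); they miss things now and then, are a little off and sometimes report something else, mostly with a low value. They report only what shows in the picture. A call takes as long as a camera call.
- nets.boxes_of(camera, name): "bbox" ([centre column, centre row, width, height] in pixels, round what is visible of it).
- nets.outline_of(camera, name): "pixels" (400x640 bool, what is visible of it) and "bbox" ([centre column, centre row, width, height] in pixels, round what is visible of it).
The state is a dict: "time": time; "joint_pos": joint angles; "joint_vel": joint speeds; "joint_efforts": joint torques, N m; "tool_pos": TCP position; "tool_rot": TCP orientation; "contact_force": force on the tool from outside, world axes, zero at the start; "ft_torque": the same for the moment, N m; "gripper_width": opening from 0.0 (shut) to 1.0 (fully open); "grasp_force": force on a finger pad.
Only numpy, scipy, OpenCV 4.12 (cv2) and the standard library are available. Lean on these libraries where they do the work, as an engineer would, in place of code of your own. Each camera call takes 0.05 s, during which the arm holds its last target. There are 200 camera calls.

## Working session

There is one attempt and no reset: what is moved stays moved. The work goes in short steps, Python scripts to look and compute and a shell command to move; the robot and the scene stay as the last step left them, time stands still between calls to the robot, and variables do not carry over. Pictures are saved under pics/ and viewed, at most 10 in all, crops included, and the job is handed in when it is done.

```bash
mkdir -p pics; python3 - <<'E'
from plant import state, optics, nets
import cv2,numpy as np
s=state();print(s['time'],s['tool_pos'],s['tool_rot'],s['gripper_width'])
for c in("scene","top"):
    im=optics.grab_frame(c);cv2.imwrite(f'pics/{c}0.png',im[:,:,::-1])
    i=optics.camera_info(c);print(c,i['fx'],i['cx'],i['cy'],i['k1'],'cam at',-np.array(i['R']).T@np.array(i['t']),np.array(i['R']).round(3).tolist())
    for n in("basket","old_hook_seat","new_hook_seat","single_hook_seat"):
        print(c,n,[(round(d['confidence'],2),np.round(d['bbox']).tolist()) for d in nets.boxes_of(c,n)][:4])
E
```

```text
0.0 [ 0.22280658 -0.5832781   0.23008758] [-1.00439839e-03  9.83413856e-01  1.81373023e-01 -7.38918840e-05] 1.0008789817764572
scene 402.9438964531838 318.3091419787871 195.63956159658466 -0.07370803989119519 cam at [ 1.05763879 -0.28162948  1.15421568] [[0.46, 0.888, 0.01], [0.747, -0.381, -0.545], [-0.48, 0.258, -0.839]]
scene basket [(0.55, [227.0, 247.0, 67.0, 66.0])]
scene old_hook_seat [(0.92, [236.0, 263.0, 63.0, 88.0])]
scene new_hook_seat [(0.63, [326.0, 245.0, 49.0, 90.0])]
scene single_hook_seat [(0.64, [395.0, 193.0, 44.0, 84.0])]
top 404.66617739005835 316.07714411334683 203.59476451480984 -0.011312414751179677 cam at [0.50177477 0.0084779  1.27036088] [[-0.024, -1.0, -0.006], [-0.998, 0.024, -0.062], [0.062, 0.005, -0.998]]
top basket [(0.9, [423.0, 216.0, 72.0, 38.0])]
top old_hook_seat [(0.59, [417.0, 209.0, 58.0, 52.0])]
top new_hook_seat [(0.64, [327.0, 186.0, 29.0, 51.0])]
top single_hook_seat [(0.97, [230.0, 208.0, 38.0, 45.0])]
```

```bash
python3 - <<'E'
import cv2
a=cv2.imread('pics/top0.png')[150:260,190:480];cv2.imwrite('pics/top0c.png',cv2.resize(a,None,fx=2.75,fy=2.75,interpolation=3))
a=cv2.imread('pics/scene0.png')[130:320,180:440];cv2.imwrite('pics/scene0c.png',cv2.resize(a,None,fx=3,fy=3,interpolation=3))
E
```

```text
(no output)
```

View pics/top0c.png

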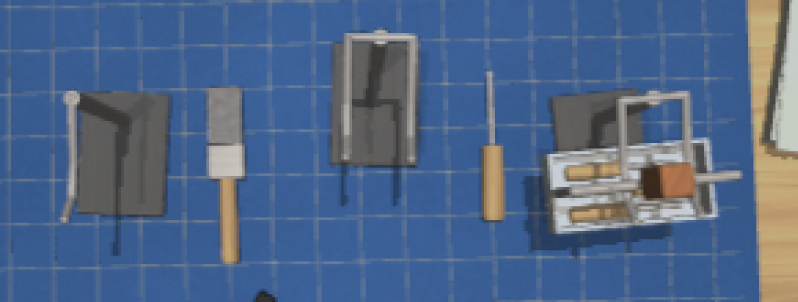

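View pics/scene0c.png

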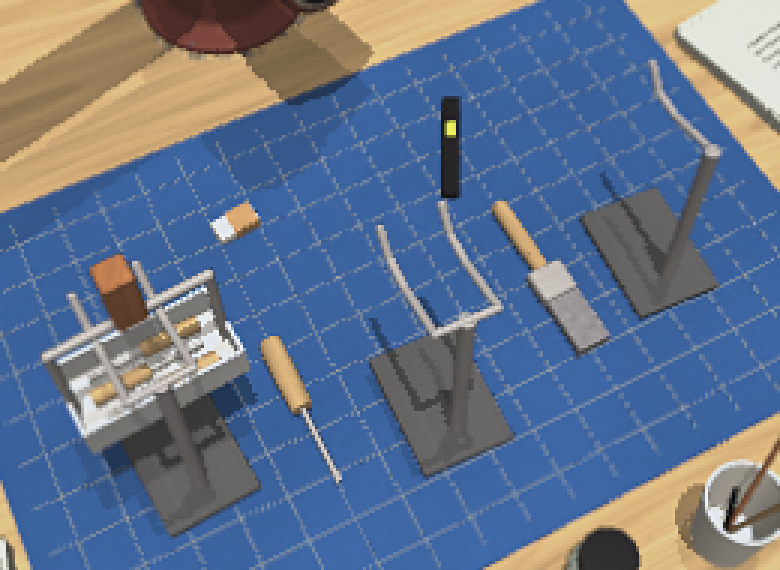

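The top view shows the basket on the right-hand stand (top crop ≈(655,180)). The empty two-pronged stand is in the middle (≈(380,100)) and the single-pronged one is on the left. The nets agree, so I'll fit the stand poses from points picked in both views.

```bash
cat > h.py <<'E'
import numpy as np
from plant import optics
from scipy.optimize import least_squares
C={c:optics.camera_info(c) for c in("scene","top")}
def proj(c,X):
    i=C[c];p=np.asarray(X)@np.array(i['R']).T+np.array(i['t']);s=p[:,:2]/p[:,2:];s=s*(1+i['k1']*(s**2).sum(1,keepdims=True))
    return s*[i['fx'],i['fy']]+[i['cx'],i['cy']]
def world(P,X,z0=.238):
    x,y,a=P;c,s=np.cos(a),np.sin(a);X=np.asarray(X,float)
    return np.c_[x+c*X[:,0]-s*X[:,1],y+s*X[:,0]+c*X[:,1],z0+X[:,2]]
E
python3 - <<'E'
from h import *
T=lambda l:np.array(l)/2.75+[190,150]
S=lambda l:np.array(l)/3.+[180,130]
# order L(+y) R(-y)
new=dict(top=T([(345,161),(412,161),(347,37),(415,37),(380,35)]),scene=S([(444,204),(380,228),(500,306),(436,332),(466,322)]))
oldt=T([(622,98),(688,98),(655,97),(557,191),(740,175),(676,181)])
olds=S([(138,265),(73,297),(212,273),(45,357),(114,272)])
def st(q): xc,zc=q[:2];return np.array([(-.034,.03,.015),(-.034,-.03,.015),(xc,.03,zc),(xc,-.03,zc),(.078,0,.014)])
def res(q):
    m=st(q);ye=q[2];W=world(q[3:6],m)
    r=[proj(c,W)-new[c] for c in('top','scene')]
    b=np.array([(0,ye,0),(0,-ye,0),(0,0,.075)])
    # basket may sit at xb along prongs
    b=b+[q[9],q[10],0]
    r.append(proj('top',world(q[6:9],np.r_[m[2:],b]))-oldt)
    r.append(proj('scene',world(q[6:9],np.r_[m[:2],b]))-olds)
    return r
f=lambda q:np.r_[np.concatenate(res(q)).ravel(),q[9]/.005,q[10]/.003]
o=least_squares(f,[.078,0,.08,.55,0,0,.45,-.25,0,0,0],loss='soft_l1',x_scale=.01)
np.set_printoptions(precision=4,suppress=True)
q=o.x;print(q,o.cost)
for r in res(q):print(r.round(1).tolist())
print('handle',world(q[6:9],[[q[9],q[10],.052]]))
E
```

```text
[ 0.0767  0.0107  0.0801  0.5905 -0.0169 -0.0432  0.5288 -0.2756  0.06
 -0.001   0.0058] 12.986462893439834
[[0.2, -2.1], [-0.3, -1.7], [0.4, -0.3], [-0.8, 0.1], [0.2, -0.1]]
[[-0.7, -0.6], [0.0, -0.6], [-0.6, -0.3], [-0.6, -0.1], [0.5, -1.4]]
[[-0.1, 0.5], [-0.5, -1.5], [0.0, -0.8], [3.7, -0.8], [-0.3, -0.3], [0.3, -0.8]]
[[-0.2, -0.9], [-0.1, -1.2], [1.0, -0.6], [-0.8, -0.5], [-0.5, -1.0]]
handle [[ 0.5274 -0.2699  0.29  ]]
```

```bash
python3 - <<'E'
from h import *
import cv2
N=(.5905,-.0169,-.0432);O=(.5288,-.2756,.06)
for c,(x0,y0,w,h,k) in dict(top=(300,155,165,90,4.8),scene=(180,190,180,130,4.4)).items():
    a=cv2.resize(cv2.imread(f'pics/{c}0.png')[y0:y0+h,x0:x0+w],None,fx=k,fy=k,interpolation=2)
    def seg(P,pts,col):
        u=((proj(c,world(P,pts))-[x0,y0]+.5)*k).astype(int);cv2.polylines(a,[u],False,col,1)
    for P in(N,O):
        for s in(.03,-.03):seg(P,[(-.034,s,.017),(-.014,s,-.009),(.018,s,-.009),(.077,s,.011)],(0,0,255))
        seg(P,[(.077,.03,.011),(.077,-.03,.011)],(0,0,255))
        f=.07
    for off,col in((0,(0,255,255)),(.006,(0,255,0))):
        seg(O,[(0,-.08+off,0),(0,.08+off,0)],col)
        d=.015
        for z in(.075,.005):seg(O,[(-d,d+off,z),(d,d+off,z),(d,-d+off,z),(-d,-d+off,z),(-d,d+off,z)],col)
    cv2.imwrite(f'pics/ov_{c}.png',a)
E
```

```text
(no output)
```

View pics/ov_top.png

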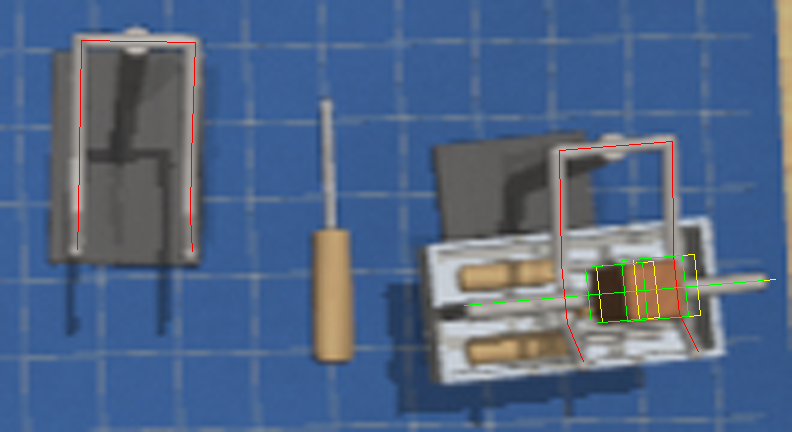

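View pics/ov_scene.png

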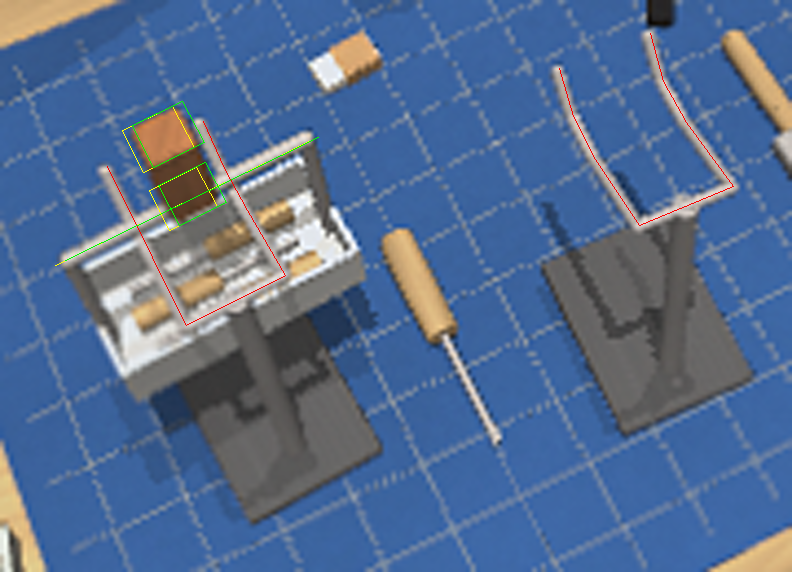

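```bash
cat >> h.py <<'E'
from scipy.spatial.transform import Rotation as Ro
from plant import state
def delta(p,yaw):
    s=state();q=s['tool_rot'];R=Ro.from_quat([q[1],q[2],q[3],q[0]])
    Rt=Ro.from_matrix(np.array([[np.cos(yaw),np.sin(yaw),0],[np.sin(yaw),-np.cos(yaw),0],[0,0,-1]]))
    print('t',round(s['time'],2),'pos',s['tool_pos'].round(4) if hasattr(s['tool_pos'],'round') else s['tool_pos'],'yaw',np.arctan2(*R.as_matrix()[[1,0],0]),'g',s['gripper_width'],s['grasp_force'])
    print('d',(R.inv().apply(np.array(p)-s['tool_pos'])/.8).round(4),'r',((R.inv()*Rt).as_rotvec()/1.5).round(4))
E
python3 -m inch '[{"dz":-0.06},{"dz":-0.12},{"dz":-0.18},{"dz":-0.23},{"dz":-0.23}]' 1
python3 -c "
from h import *
delta((.527,-.270,.41),.06)"
```

```text
t 0.5 pos [ 0.223  -0.5838  0.2312] yaw 0.36485065871945943 g 1.00125479561445 0.0
d [ 0.495  -0.2309 -0.2234] r [-1.000e-04  0.000e+00  2.032e-01]validation failed for argument at $[0]...
```

```bash

python3 -m inch '[{"dx":0,"dy":0,"dz":-0.06,"rx":0,"ry":0,"rz":0},{"dx":0,"dy":0,"dz":-0.12,"rx":0,"ry":0,"rz":0},{"dx":0,"dy":0,"dz":-0.18,"rx":0,"ry":0,"rz":0},{"dx":0,"dy":0,"dz":-0.23,"rx":0,"ry":0,"rz":0},{"dx":0,"dy":0,"dz":-0.23,"rx":0,"ry":0,"rz":0}]' 1
python3 -c "
from h import *
delta((.527,-.270,.41),.06)"
```

```text
time: 1.0
tool_pos: [0.2234, -0.5854, 0.4247]
tool_rot: [0.007, 0.983, 0.181, 0.0]
contact_force: [-0.2, -0.2, 1.0]
gripper_width: 1.001
grasp_force: 0.0
t 1.0 pos [ 0.2234 -0.5854  0.4247] yaw 0.3648340408959195 g 1.0014892350764741 0.0
d [ 0.4952 -0.2332  0.0143] r [ 0.0094 -0.0003  0.2032]
```

```bash

python3 -m inch '[{"dx":0.05,"dy":-0.02,"dz":0,"rx":0,"ry":0,"rz":0.05},{"dx":0.1,"dy":-0.05,"dz":0,"rx":0,"ry":0,"rz":0.1},{"dx":0.15,"dy":-0.07,"dz":0,"rx":0,"ry":0,"rz":0.15},{"dx":0.2,"dy":-0.1,"dz":0,"rx":0,"ry":0,"rz":0.2},{"dx":0.25,"dy":-0.12,"dz":0,"rx":0,"ry":0,"rz":0.203}]'
python3 -c "
from h import *
delta((.527,-.270,.40),.06)"
```

```text
time: 1.5
tool_pos: [0.3763, -0.421, 0.4148]
tool_rot: [-0.0, 1.0, 0.029, -0.0]
contact_force: [1.1, -0.1, 0.5]
gripper_width: 1.0
grasp_force: 0.0
t 1.5 pos [ 0.3763 -0.421   0.4148] yaw 0.05878535175878383 g 0.9998428747446785 0.0
d [ 0.1991 -0.1773  0.0185] r [-0.0003  0.0001 -0.0008]
```

```bash

python3 -m inch '[{"dx":0.05,"dy":-0.045,"dz":0,"rx":0,"ry":0,"rz":0},{"dx":0.1,"dy":-0.09,"dz":0,"rx":0,"ry":0,"rz":0},{"dx":0.15,"dy":-0.13,"dz":0.01,"rx":0,"ry":0,"rz":0},{"dx":0.18,"dy":-0.16,"dz":0.018,"rx":0,"ry":0,"rz":0},{"dx":0.18,"dy":-0.16,"dz":0.018,"rx":0,"ry":0,"rz":0}]'
python3 -m inch '[{"dx":0,"dy":0,"dz":0,"rx":0,"ry":0,"rz":0}]'
python3 -c "
from h import *
delta((.527,-.270,.40),.06)"
```

```text
time: 2.0
tool_pos: [0.5138, -0.2823, 0.3984]
tool_rot: [-0.002, 0.999, 0.033, -0.001]
contact_force: [-0.6, 0.0, 0.9]
gripper_width: 1.001
grasp_force: 0.0
time: 2.1
tool_pos: [0.5118, -0.2857, 0.3998]
tool_rot: [-0.0, 1.0, 0.031, -0.001]
contact_force: [-0.5, 0.8, -0.1]
gripper_width: 0.997
grasp_force: 0.0
t 2.1 pos [ 0.5118 -0.2857  0.3998] yaw 0.06225014833634724 g 0.9970660242378467 0.0
d [ 0.0202 -0.0184 -0.0002] r [-0.0004  0.0011  0.0015]
```

```bash

python3 -m inch '[{"dx":0.02,"dy":-0.018,"dz":0,"rx":0,"ry":0,"rz":0},{"dx":0.02,"dy":-0.018,"dz":0.04,"rx":0,"ry":0,"rz":0},{"dx":0.02,"dy":-0.018,"dz":0.06,"rx":0,"ry":0,"rz":0},{"dx":0.02,"dy":-0.018,"dz":0.08,"rx":0,"ry":0,"rz":0},{"dx":0.02,"dy":-0.018,"dz":0.08,"rx":0,"ry":0,"rz":0}]'
python3 - <<'E'
from h import *
import cv2
delta((.527,-.270,.271),.06)
a=optics.grab_frame('scene')[:,:,::-1];b=optics.grab_frame('top')[:,:,::-1]
r=lambda a:cv2.resize(np.ascontiguousarray(a),(400,400),interpolation=2)
cv2.imwrite('pics/app.png',np.hstack([r(a[170:290,170:290]),r(b[150:270,360:480])]))
E
```

```text
time: 2.6
tool_pos: [0.5251, -0.2713, 0.3334]
tool_rot: [-0.002, 1.0, 0.029, -0.002]
contact_force: [-0.3, 0.2, -0.6]
gripper_width: 1.0
grasp_force: 0.0
t 2.6 pos [ 0.5251 -0.2713  0.3334] yaw 0.05866879367404398 g 1.0001826436545245 0.0
d [ 0.0028 -0.0013  0.078 ] r [-0.0022  0.003  -0.0009]
```

View pics/app.png

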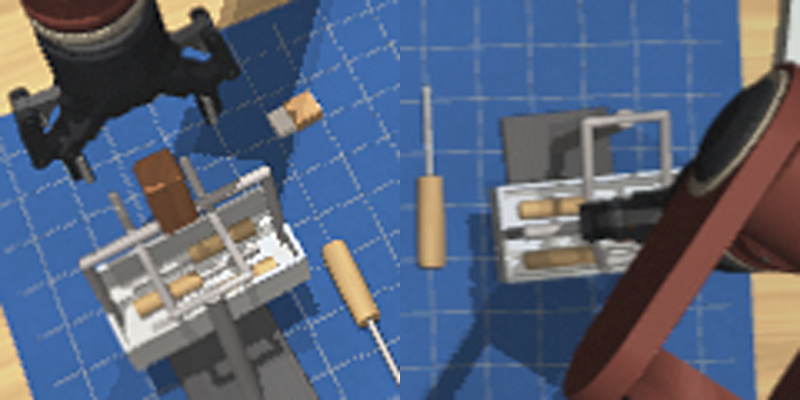

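The open fingers straddle the handle, with tips at ≈(85,175) and (213,115) in the left crop and the handle top at ≈(157,168). Next I descend and close.

```bash

python3 -m inch '[{"dx":0.002,"dy":-0.001,"dz":0.025,"rx":0,"ry":0,"rz":0},{"dx":0.002,"dy":-0.001,"dz":0.05,"rx":0,"ry":0,"rz":0},{"dx":0.002,"dy":-0.001,"dz":0.077,"rx":0,"ry":0,"rz":0},{"dx":0.002,"dy":-0.001,"dz":0.077,"rx":0,"ry":0,"rz":0}]'
python3 -m inch '[{"dx":0,"dy":0,"dz":0,"rx":0,"ry":0,"rz":0},{"dx":0,"dy":0,"dz":0,"rx":0,"ry":0,"rz":0},{"dx":0,"dy":0,"dz":0,"rx":0,"ry":0,"rz":0},{"dx":0,"dy":0,"dz":0,"rx":0,"ry":0,"rz":0},{"dx":0,"dy":0,"dz":0,"rx":0,"ry":0,"rz":0}]' -1
python3 -m inch '[{"dx":0,"dy":0,"dz":0,"rx":0,"ry":0,"rz":0},{"dx":0,"dy":0,"dz":0,"rx":0,"ry":0,"rz":0},{"dx":0,"dy":0,"dz":0,"rx":0,"ry":0,"rz":0},{"dx":0,"dy":0,"dz":0,"rx":0,"ry":0,"rz":0},{"dx":0,"dy":0,"dz":0,"rx":0,"ry":0,"rz":0}]'
```

```text
time: 3.1
tool_pos: [0.5273, -0.2698, 0.2731]
tool_rot: [-0.001, 1.0, 0.03, -0.002]
contact_force: [0.5, -0.4, 0.1]
gripper_width: 1.003
grasp_force: 0.0
time: 3.6
tool_pos: [0.5283, -0.2705, 0.277]
tool_rot: [0.001, 1.0, 0.03, 0.0]
contact_force: [-1.8, -0.3, 4.6]
gripper_width: 0.345
grasp_force: 61.6
time: 4.1
tool_pos: [0.5283, -0.2705, 0.2769]
tool_rot: [0.001, 1.0, 0.03, 0.0]
contact_force: [-2.5, -0.8, 5.9]
gripper_width: 0.336
grasp_force: 61.8
```

```bash

python3 -m inch '[{"dx":0,"dy":0,"dz":-0.01,"rx":0,"ry":0,"rz":0},{"dx":0,"dy":0,"dz":-0.022,"rx":0,"ry":0,"rz":0},{"dx":0,"dy":0,"dz":-0.035,"rx":0,"ry":0,"rz":0},{"dx":0,"dy":0,"dz":-0.048,"rx":0,"ry":0,"rz":0},{"dx":0,"dy":0,"dz":-0.06,"rx":0,"ry":0,"rz":0}]'
python3 -m inch '[{"dx":0,"dy":0,"dz":0,"rx":0,"ry":0,"rz":0},{"dx":0,"dy":0,"dz":0,"rx":0,"ry":0,"rz":0},{"dx":0,"dy":0,"dz":0,"rx":0,"ry":0,"rz":0}]'
python3 - <<'E'
from h import *
import cv2
delta((.52,-.27,.33),.06)
a=optics.grab_frame('scene')[:,:,::-1];b=optics.grab_frame('top')[:,:,::-1]
r=lambda a:cv2.resize(np.ascontiguousarray(a),(400,400),interpolation=2)
cv2.imwrite('pics/lift.png',np.hstack([r(a[150:290,150:290]),r(b[150:270,360:480])]))
E
```

```text
time: 4.6
tool_pos: [0.5284, -0.2702, 0.3243]
tool_rot: [0.0, 1.0, 0.03, 0.0]
contact_force: [0.7, 0.4, -4.4]
gripper_width: 0.346
grasp_force: 60.5
time: 4.9
tool_pos: [0.528, -0.27, 0.3226]
tool_rot: [-0.0, 1.0, 0.03, -0.0]
contact_force: [-0.4, 0.4, -4.6]
gripper_width: 0.342
grasp_force: 60.6
t 4.9 pos [ 0.528  -0.27    0.3226] yaw 0.06029784674027615 g 0.3423103009814728 60.5675733089447
d [-0.01   -0.0006 -0.0093] r [-0.0005  0.0006  0.0002]
```

View pics/lift.png

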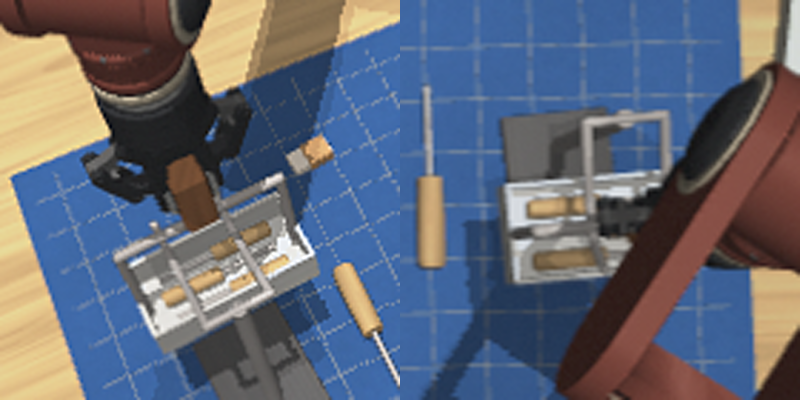

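The basket is off the prongs, held level, with 4.5 N on the wrist. Drawing it back.

```bash

python3 -m inch '[{"dx":-0.008,"dy":0,"dz":0,"rx":0,"ry":0,"rz":0},{"dx":-0.022,"dy":0,"dz":0,"rx":0,"ry":0,"rz":0},{"dx":-0.04,"dy":0,"dz":0,"rx":0,"ry":0,"rz":0},{"dx":-0.058,"dy":0,"dz":0,"rx":0,"ry":0,"rz":0},{"dx":-0.075,"dy":0,"dz":0,"rx":0,"ry":0,"rz":0}]'
python3 -m inch '[{"dx":-0.018,"dy":0,"dz":0,"rx":0,"ry":0,"rz":0},{"dx":-0.036,"dy":0,"dz":0,"rx":0,"ry":0,"rz":0},{"dx":-0.054,"dy":0,"dz":0,"rx":0,"ry":0,"rz":0},{"dx":-0.066,"dy":0,"dz":0,"rx":0,"ry":0,"rz":0},{"dx":-0.072,"dy":0,"dz":0,"rx":0,"ry":0,"rz":0}]'
python3 -c "
from h import *
p=world((.5905,-.0169,-.0432),[(-.17,0,0)])[0];delta((p[0],p[1],.325),-.0432)"
```

```text
time: 5.5
tool_pos: [0.4668, -0.2739, 0.3234]
tool_rot: [0.0, 1.0, 0.03, 0.0]
contact_force: [0.4, 1.6, -5.0]
gripper_width: 0.344
grasp_force: 60.5
time: 6.0
tool_pos: [0.4099, -0.2774, 0.3235]
tool_rot: [0.0, 1.0, 0.03, 0.0]
contact_force: [-0.3, 0.2, -4.6]
gripper_width: 0.345
grasp_force: 60.5
t 6.0 pos [ 0.4099 -0.2774  0.3235] yaw 0.05955561331921014 g 0.34521184376620256 60.483466386795044
d [ 0.0333 -0.3334 -0.002 ] r [ 0.0002 -0.0003  0.0685]
```

```bash

python3 -m inch '[{"dx":0,"dy":-0.01,"dz":0,"rx":0,"ry":0,"rz":0},{"dx":0,"dy":-0.03,"dz":0,"rx":0,"ry":0,"rz":0.005},{"dx":0.003,"dy":-0.06,"dz":0,"rx":0,"ry":0,"rz":0.01},{"dx":0.006,"dy":-0.09,"dz":0,"rx":0,"ry":0,"rz":0.018},{"dx":0.009,"dy":-0.12,"dz":0,"rx":0,"ry":0,"rz":0.026}]'
python3 -m inch '[{"dx":0.003,"dy":-0.03,"dz":0,"rx":0,"ry":0,"rz":0.008},{"dx":0.006,"dy":-0.06,"dz":0,"rx":0,"ry":0,"rz":0.016},{"dx":0.01,"dy":-0.09,"dz":0,"rx":0,"ry":0,"rz":0.024},{"dx":0.013,"dy":-0.12,"dz":0,"rx":0,"ry":0,"rz":0.032},{"dx":0.016,"dy":-0.145,"dz":0,"rx":0,"ry":0,"rz":0.04}]'
python3 -m inch '[{"dx":0.003,"dy":-0.02,"dz":0,"rx":0,"ry":0,"rz":0.002},{"dx":0.005,"dy":-0.035,"dz":0,"rx":0,"ry":0,"rz":0.002},{"dx":0.006,"dy":-0.045,"dz":0,"rx":0,"ry":0,"rz":0.002},{"dx":0.006,"dy":-0.05,"dz":0,"rx":0,"ry":0,"rz":0.002},{"dx":0.006,"dy":-0.05,"dz":0,"rx":0,"ry":0,"rz":0.002}]'
python3 -c "
from h import *
p=world((.5905,-.0169,-.0432),[(-.17,0,0)])[0];delta((p[0],p[1],.325),-.0432)"
```

```text
time: 6.5
tool_pos: [0.4125, -0.1795, 0.3233]
tool_rot: [-0.0, 1.0, 0.011, 0.0]
contact_force: [0.1, -0.8, -3.5]
gripper_width: 0.345
grasp_force: 60.5
time: 7.0
tool_pos: [0.4227, -0.0628, 0.3234]
tool_rot: [-0.0, 1.0, -0.019, 0.0]
contact_force: [-0.4, 0.4, -4.3]
gripper_width: 0.345
grasp_force: 60.5
time: 7.5
tool_pos: [0.4289, -0.0248, 0.3233]
tool_rot: [0.0, 1.0, -0.021, -0.0]
contact_force: [0.1, -0.5, -4.3]
gripper_width: 0.339
grasp_force: 60.5
t 7.5 pos [ 0.4289 -0.0248  0.3233] yaw -0.04122970660972697 g 0.33939626629153297 60.48274755477905
d [-0.0111 -0.0186 -0.0022] r [0.0001 0.0001 0.0013]
```

```bash

python3 -m inch '[{"dx":-0.004,"dy":-0.006,"dz":0,"rx":0,"ry":0,"rz":0},{"dx":-0.008,"dy":-0.013,"dz":0,"rx":0,"ry":0,"rz":0.001},{"dx":-0.011,"dy":-0.0185,"dz":-0.003,"rx":0,"ry":0,"rz":0.001},{"dx":-0.011,"dy":-0.0185,"dz":-0.003,"rx":0,"ry":0,"rz":0.001},{"dx":-0.011,"dy":-0.0185,"dz":-0.003,"rx":0,"ry":0,"rz":0.001}]'
python3 - <<'E'
from h import *
import cv2
N=(.5905,-.0169,-.0432)
p=world(N,[(-.17,0,0)])[0];delta((p[0],p[1],.325),-.0432)
s=state();t=s['tool_pos'];B=(t[0],t[1],-.0432);out=[]
for c,(x0,y0,w,h) in dict(top=(250,160,130,130),scene=(240,150,150,150)).items():
    k=400/w
    a=cv2.resize(np.ascontiguousarray(optics.grab_frame(c)[y0:y0+h,x0:x0+w,::-1]),None,fx=k,fy=k,interpolation=2)
    def seg(P,pts,col,z0):
        u=((proj(c,world(P,pts,z0))-[x0,y0]+.5)*k).astype(int);cv2.polylines(a,[u],False,col,1)
    for q in(.03,-.03):seg(N,[(-.034,q,.017),(-.014,q,-.009),(.018,q,-.009),(.077,q,.011)],(0,0,255),.238)
    seg(N,[(.077,.03,.011),(.077,-.03,.011)],(0,0,255),.238)
    zb=t[2]-.039
    seg(B,[(0,-.08,0),(0,.08,0)],(0,255,0),zb)
    e,f=.04,.081;seg(B,[(-e,f,-.085),(e,f,-.085),(e,-f,-.085),(-e,-f,-.085),(-e,f,-.085)],(0,255,255),zb)
    out.append(a)
cv2.imwrite('pics/pre.png',np.hstack(out))
E
```

```text
time: 8.0
tool_pos: [0.4208, -0.0098, 0.326]
tool_rot: [0.0, 1.0, -0.022, 0.0]
contact_force: [-0.5, 0.5, -4.3]
gripper_width: 0.348
grasp_force: 60.5
t 8.0 pos [ 0.4208 -0.0098  0.326 ] yaw -0.043136626378542015 g 0.3476092283809363 60.50742030143738
d [-0.0002 -0.0003  0.0013] r [ 0.0002 -0.0005  0.    ]
```

View pics/pre.png

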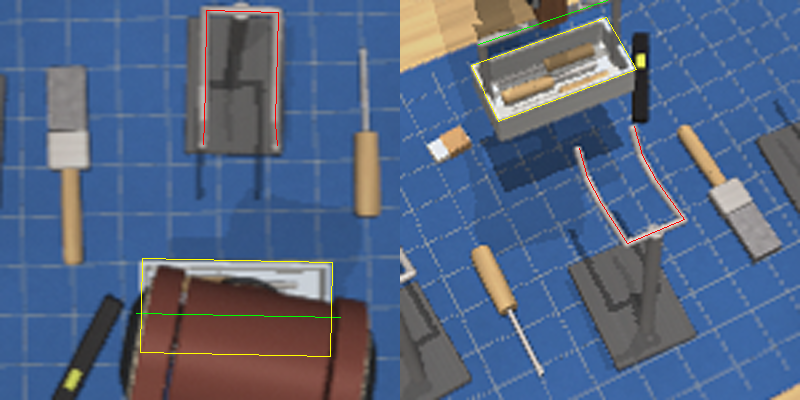

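The overlays match the basket rim (yellow) and the prongs (red) in both views to about 1 px. Going in over the prongs.

```bash

python3 -m inch '[{"dx":0.008,"dy":0,"dz":0,"rx":0,"ry":0,"rz":0},{"dx":0.022,"dy":0,"dz":0,"rx":0,"ry":0,"rz":0},{"dx":0.042,"dy":0,"dz":0,"rx":0,"ry":0,"rz":0},{"dx":0.062,"dy":-0.001,"dz":0,"rx":0,"ry":0,"rz":0},{"dx":0.082,"dy":-0.001,"dz":0,"rx":0,"ry":0,"rz":0}]'
python3 -m inch '[{"dx":0.02,"dy":0,"dz":0,"rx":0,"ry":0,"rz":0},{"dx":0.04,"dy":0,"dz":0,"rx":0,"ry":0,"rz":0},{"dx":0.06,"dy":0,"dz":0,"rx":0,"ry":0,"rz":0},{"dx":0.08,"dy":0,"dz":0,"rx":0,"ry":0,"rz":0},{"dx":0.1,"dy":0,"dz":0,"rx":0,"ry":0,"rz":0}]'
python3 -m inch '[{"dx":0.015,"dy":0,"dz":0,"rx":0,"ry":0,"rz":0},{"dx":0.024,"dy":0,"dz":0,"rx":0,"ry":0,"rz":0},{"dx":0.03,"dy":0,"dz":0,"rx":0,"ry":0,"rz":0},{"dx":0.03,"dy":0,"dz":0,"rx":0,"ry":0,"rz":0},{"dx":0.03,"dy":0,"dz":0,"rx":0,"ry":0,"rz":0}]'
python3 -c "
from h import *
p=world((.5905,-.0165,-.0432),[(.001,0,0)])[0];delta((p[0],p[1],.277),-.0432)"
```

```text
time: 8.6
tool_pos: [0.4874, -0.0119, 0.3254]
tool_rot: [-0.0, 1.0, -0.022, -0.0]
contact_force: [-0.6, 0.6, -5.1]
gripper_width: 0.346
grasp_force: 60.6
time: 9.1
tool_pos: [0.5674, -0.0155, 0.3251]
tool_rot: [-0.0, 1.0, -0.022, -0.0]
contact_force: [0.1, 0.4, -5.0]
gripper_width: 0.347
grasp_force: 60.6
time: 9.6
tool_pos: [0.5899, -0.0163, 0.3257]
tool_rot: [-0.0, 1.0, -0.022, -0.0]
contact_force: [0.2, 0.1, -4.3]
gripper_width: 0.338
grasp_force: 60.5
t 9.6 pos [ 0.5899 -0.0163  0.3257] yaw -0.04317333896010941 g 0.3378481859622899 60.49765706062317
d [0.002  0.0003 0.0609] r [-0.      0.0003  0.    ]
```

```bash

python3 -m inch '[{"dx":0,"dy":0,"dz":0.01,"rx":0,"ry":0,"rz":0},{"dx":0,"dy":0,"dz":0.022,"rx":0,"ry":0,"rz":0},{"dx":0,"dy":0,"dz":0.035,"rx":0,"ry":0,"rz":0},{"dx":0,"dy":0,"dz":0.045,"rx":0,"ry":0,"rz":0},{"dx":0,"dy":0,"dz":0.052,"rx":0,"ry":0,"rz":0}]'
python3 -m inch '[{"dx":0,"dy":0,"dz":0.003,"rx":0,"ry":0,"rz":0},{"dx":0,"dy":0,"dz":0.006,"rx":0,"ry":0,"rz":0},{"dx":0,"dy":0,"dz":0.008,"rx":0,"ry":0,"rz":0},{"dx":0,"dy":0,"dz":0.008,"rx":0,"ry":0,"rz":0}]'
python3 - <<'E'
from h import *
import cv2
a=optics.grab_frame('scene')[:,:,::-1][170:300,250:390]
cv2.imwrite('pics/low.png',cv2.resize(np.ascontiguousarray(a),None,fx=4.4,fy=4.4,interpolation=2))
E
```

```text
time: 10.1
tool_pos: [0.5896, -0.0162, 0.2823]
tool_rot: [-0.0, 1.0, -0.022, -0.001]
contact_force: [-0.6, 0.8, -4.8]
gripper_width: 0.344
grasp_force: 60.6
time: 10.5
tool_pos: [0.5903, -0.0163, 0.2778]
tool_rot: [0.0, 1.0, -0.022, 0.0]
contact_force: [0.2, 0.1, -4.9]
gripper_width: 0.339
grasp_force: 60.6
```

View pics/low.png

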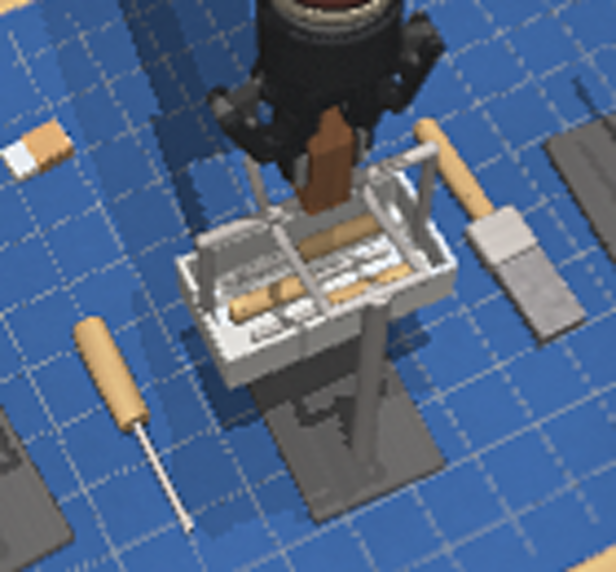

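The bar (≈(205,240) to (430,150)) sits over both prongs, but the wrist still carries about 4.9 N, so it hasn't touched yet. I'll lower in small steps until the force changes sign.

```bash

python3 -m inch '[{"dx":0,"dy":0,"dz":0.0025,"rx":0,"ry":0,"rz":0},{"dx":0,"dy":0,"dz":0.0025,"rx":0,"ry":0,"rz":0},{"dx":0,"dy":0,"dz":0.0025,"rx":0,"ry":0,"rz":0}]'
python3 -m inch '[{"dx":0,"dy":0,"dz":0.0025,"rx":0,"ry":0,"rz":0},{"dx":0,"dy":0,"dz":0.0025,"rx":0,"ry":0,"rz":0},{"dx":0,"dy":0,"dz":0.0025,"rx":0,"ry":0,"rz":0}]'
```

```text
time: 10.85
tool_pos: [0.5907, -0.0164, 0.2771]
tool_rot: [0.0, 1.0, -0.022, 0.001]
contact_force: [-0.1, -0.5, 1.7]
gripper_width: 0.343
grasp_force: 61.1
time: 11.15
tool_pos: [0.5908, -0.0164, 0.2768]
tool_rot: [0.0, 1.0, -0.022, 0.002]
contact_force: [-2.9, 0.6, 7.6]
gripper_width: 0.341
grasp_force: 62.2
```

It seated at TCP z 0.277, the same height as on the old stand. Easing off, then opening.

```bash

python3 -m inch '[{"dx":0,"dy":0,"dz":-0.0015,"rx":0,"ry":0,"rz":0},{"dx":0,"dy":0,"dz":-0.0015,"rx":0,"ry":0,"rz":0},{"dx":0,"dy":0,"dz":-0.0015,"rx":0,"ry":0,"rz":0}]'
python3 -m inch '[{"dx":0,"dy":0,"dz":0,"rx":0,"ry":0,"rz":0},{"dx":0,"dy":0,"dz":0,"rx":0,"ry":0,"rz":0},{"dx":0,"dy":0,"dz":0,"rx":0,"ry":0,"rz":0},{"dx":0,"dy":0,"dz":0,"rx":0,"ry":0,"rz":0},{"dx":0,"dy":0,"dz":0,"rx":0,"ry":0,"rz":0}]' 1
python3 -m inch '[{"dx":0,"dy":0,"dz":0,"rx":0,"ry":0,"rz":0},{"dx":0,"dy":0,"dz":0,"rx":0,"ry":0,"rz":0},{"dx":0,"dy":0,"dz":0,"rx":0,"ry":0,"rz":0},{"dx":0,"dy":0,"dz":0,"rx":0,"ry":0,"rz":0},{"dx":0,"dy":0,"dz":0,"rx":0,"ry":0,"rz":0}]'
python3 -m inch '[{"dx":0,"dy":0,"dz":-0.02,"rx":0,"ry":0,"rz":0},{"dx":0,"dy":0,"dz":-0.05,"rx":0,"ry":0,"rz":0},{"dx":0,"dy":0,"dz":-0.09,"rx":0,"ry":0,"rz":0},{"dx":0,"dy":0,"dz":-0.13,"rx":0,"ry":0,"rz":0},{"dx":0,"dy":0,"dz":-0.16,"rx":0,"ry":0,"rz":0}]'
python3 -m inch '[{"dx":-0.05,"dy":0,"dz":0,"rx":0,"ry":0,"rz":0},{"dx":-0.1,"dy":0,"dz":0,"rx":0,"ry":0,"rz":0},{"dx":-0.15,"dy":0,"dz":0,"rx":0,"ry":0,"rz":0},{"dx":-0.2,"dy":0,"dz":0,"rx":0,"ry":0,"rz":0},{"dx":-0.2,"dy":0,"dz":0,"rx":0,"ry":0,"rz":0}]'
python3 -m inch '[{"dx":0,"dy":0,"dz":0,"rx":0,"ry":0,"rz":0},{"dx":0,"dy":0,"dz":0,"rx":0,"ry":0,"rz":0},{"dx":0,"dy":0,"dz":0,"rx":0,"ry":0,"rz":0},{"dx":0,"dy":0,"dz":0,"rx":0,"ry":0,"rz":0},{"dx":0,"dy":0,"dz":0,"rx":0,"ry":0,"rz":0}]'
python3 - <<'E'
from h import *
import cv2
N=(.5905,-.0165,-.0432);out=[]
for c,(x0,y0,w,h) in dict(top=(260,160,130,130),scene=(250,170,140,140)).items():
    k=400/w
    a=cv2.resize(np.ascontiguousarray(optics.grab_frame(c)[y0:y0+h,x0:x0+w,::-1]),None,fx=k,fy=k,interpolation=2)
    def seg(pts,col):
        u=((proj(c,world(N,pts))-[x0,y0]+.5)*k).astype(int);cv2.polylines(a,[u],False,col,1)
    seg([(0,-.08,0),(0,.08,0)],(0,255,0));d=.015;seg([(-d,d,.075),(d,d,.075),(d,-d,.075),(-d,-d,.075),(-d,d,.075)],(0,255,255))
    out.append(a)
cv2.imwrite('pics/end.png',np.hstack(out))
E
```

```text
time: 11.45
tool_pos: [0.5908, -0.0164, 0.2769]
tool_rot: [0.0, 1.0, -0.022, 0.001]
contact_force: [-2.4, -0.8, 5.7]
gripper_width: 0.344
grasp_force: 61.7
time: 11.95
tool_pos: [0.5902, -0.0163, 0.2746]
tool_rot: [-0.0, 1.0, -0.022, -0.0]
contact_force: [0.3, 0.3, -0.5]
gripper_width: 0.999
grasp_force: 0.0
time: 12.45
tool_pos: [0.5902, -0.0163, 0.2749]
tool_rot: [-0.0, 1.0, -0.022, 0.0]
contact_force: [0.6, -0.2, 0.5]
gripper_width: 1.001
grasp_force: 0.0
time: 12.95
tool_pos: [0.5905, -0.0164, 0.4072]
tool_rot: [0.0, 1.0, -0.022, 0.002]
contact_force: [0.6, -0.6, 0.3]
gripper_width: 0.998
grasp_force: 0.0
time: 13.45
tool_pos: [0.4275, -0.009, 0.4057]
tool_rot: [0.0, 1.0, -0.022, 0.002]
contact_force: [0.2, -0.2, -0.0]
gripper_width: 1.003
grasp_force: 0.0
time: 13.95
tool_pos: [0.4308, -0.0095, 0.4025]
tool_rot: [-0.0, 1.0, -0.022, -0.001]
contact_force: [1.2, 0.1, -0.1]
gripper_width: 1.003
grasp_force: 0.0
```

View pics/end.png

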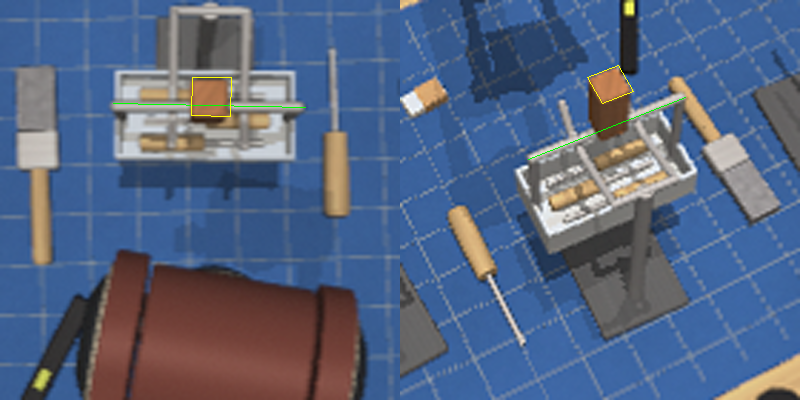

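The basket hangs centred, square and level on the middle stand. The handle (≈(211,98) left, (610,85) right) and the bar match the predicted pose, and the arm is clear. Handing in.

```bash
python3 -c "
from plant import ticket
print(ticket.job_done())"
```

```text
the job is handed in; nothing more can be done
None
```

The basket now hangs level on the empty two-pronged stand, centred and square within about a pixel in both camera views, with the arm clear of it; I handed the job in at about 14 s, and no verdict came back.

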